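Trim the sprung bin lid with its ring weight and hold it just below balance

TASK

Slide the thick dark steel ring weight over the upright stud on the white bin's sprung lid until it sits flat on the lid, and let go of it. Then take the lid by its bar handle and raise it clearly past its balance point, which with the ring on is 48 degrees up from shut, without letting it swing wide open (keep it under 70 degrees); ease it back and finish still holding it by the bar, motionless, just below the balance point, about 8 degrees under it. The ring stays down on its stud, and everything else on the table is left where it stands.

Things in the scene. Friction and masses are not known exactly. Their poses are not given: they have to be found in the camera images.
- bin: White plastic rectangular bin fixed to the table, 200 mm deep (its x) by 260 mm wide (its y) by 100 mm high, covered by a flat white hinged lid 10 mm thick. Origin: centre of its underside, on the table; its x axis points from the bar handle at its front to the hinge at its back, z up.
- lid_hinge (a point): Middle of the lid's hinge line, at the bin's back top edge: 100 mm from the bin's origin along its x and 100 mm up. Axes as the bin's; the hinge line runs along y.
- lid (a joint): Angle of the lid in rad: 0 shut (level), growing as the front rises, stop at 1.5. A spring pushes it open with a nearly steady 0.69 to 0.78 N m. With the ring on its stud the lid balances at 0.84 rad (48 degrees): below that it falls shut, above it swings open by itself. Without the ring it balances near 0.54 rad. The lid is light to move (under 2 N at the bar) and nearly frictionless, so it never stays half open by itself.
- lid_bar (a point): Round dark steel bar handle of the lid, 12 mm thick, parallel to the hinge, in front of the lid's front edge, on two flat side arms 120 mm apart (110 mm free between them). Origin: middle of the bar, 250 mm from the hinge line; with the lid shut 105 mm above the table. The open gap between the bar's surface and the lid's edge is 42 mm. Turns with the lid, axes as the bin's when shut.
- stud_mid (a point): Point on the axis of the steel stud that stands upright from the middle of the lid, 14 mm above the lid's upper face: where the middle of the seated ring lies (lid shut: 124 mm above the table). The stud is 16 mm thick and 40 mm high with a tapered tip, its foot 100 mm from the hinge line. Its z axis is the stud's axis; turns with the lid.
- mug: Dark titanium mug, 80 mm wide, 85 mm high, loop handle at its +y. Origin under its centre. Not to be moved.
- pot: Steel cook pot, 140 mm wide, 85 mm high, wire handle at its -y. Origin under its centre. Not to be moved.
- bowl: Grey collapsible bowl, 144 mm wide, 50 mm high. Origin under its centre. Not to be moved.
- spork: Orange plastic spork lying flat, 165 mm long along its x, 6 mm thick. Origin near its middle, on the table. Not to be moved.
- canister: Grey metal can, 90 mm wide, 100 mm high. Origin under its centre. Not to be moved.
- jar: Jar with a steel cap, 60 mm wide, 90 mm high. Origin under its centre. Not to be moved.
- collar: A plain thick dark steel ring, 46 mm outside, bore 20 mm, 28 mm high, 0.30 kg, standing flat on the table at the start. Its z axis is the bore's axis. Origin: centre of its underside.
- collar_mid (a point): Centre of the steel ring weight, on its axis, 14 mm above its underside.

How it is judged:
On the way, in this order (a step that is already met when the one before it is completed fails the run):
1. the ring sits on the stud, flat on the shut lid, and is let go (distance between collar_mid and stud_mid below 0.008 m and contact force between the fingers and collar below 0.1 N and value of joint lid below 0.06 rad), for 0.2 s.
2. the lid is raised by its bar past the balance point (over 0.87 rad), ring still seated (distance between collar_mid and stud_mid below 0.008 m and contact force between the fingers and lid_c0 above 0.15 N and value of joint lid above 0.87 rad), for 0.1 s.
At the end, for the whole second after the job is handed in: The fingers hold the lid by its bar, motionless (under 0.06 rad/s), at 0.59 to 0.81 rad (34 to 46 degrees; balance is at 48), with the ring seated on the stud within 8 mm and not touched by the fingers (distance between collar_mid and stud_mid below 0.008 m and contact force between the fingers and lid_c0 above 0.15 N and contact force between the fingers and collar below 0.1 N and value of joint lid between 0.59 and 0.81 rad and velocity of joint lid between -0.06 and 0.06 rad/s); the arm keeps its last pose, push and grip.
It fails at once if the lid swings wide open (over 1.25 rad, 72 degrees) (value of joint lid above 1.25 rad).
It fails at once if a bystander is moved more than 30 mm or tipped over (distance of any of mug, pot, bowl, spork, canister, jar from where it was at the start of the episode above 0.03 m or angle between any of mug, pot, bowl, spork, canister, jar's own z axis and vertical above 0.5 rad).
It also fails if it takes over 64 s, if anything falls off the work surface, if the arm or the gripper's body presses on something with over 40 N, if the wrist force passes 120 N, or if a joint passes its speed limit or range.

ROBOT

A 6-joint arm with a two-finger parallel gripper is mounted at the origin on the work surface. World frame = base frame: x ahead of the robot, y to its left, z up, the work surface at z = 0. Lengths are in m, angles in rad, forces in N, time in s.
With the tool pointing down it reaches from about 0.35 to 0.775 m from the base axis. Payload 7.3 kg.
Tool frame: the origin (TCP) lies at the very end of the fingers, on their centre line; the grasp point (between the pads) lies 19 mm behind it (robot.tcp_to_grasp is the distance from the TCP to the grasp point, in m); x points along the fingers, y is the direction in which the jaws open and shut, and the axes are right-handed (so a half turn about x gives the same grasp; the last joint's range is limited). The gripper opens to 92 mm and grips with 3 to 60 N. Pads are 19 mm wide; open, the fingers measure 130 mm over their backs; the gripper's body (75 mm by 190 mm) begins 47 mm behind the grasp point.
Start: joints at [1.128, 0.342, 1.524, -0, 1.275, -0.146], TCP at [0.154, 0.502, 0.227] pointing down, gripper open.
Joint ranges: [-2.53, 2.53], [-0.77, 2.02], [0.04, 2.7], [-1, 4.14], [0.28, 2.66], [-3.11, 3.11]. Speed limits (rad/s): [2.57, 2.57, 3.14, 3.14, 3.14, 3.14].

INTERFACE

Orientations are given as [roll, pitch, yaw] about the fixed x, y, z axes, in that order (R = Rz(yaw) Ry(pitch) Rx(roll)).
In Python, from cell import robot gives the robot as it stands.
- The arm moves only by the tool move_arm, never from a script. Its argument "increments" is a list of rows, each a list of 4 numbers: the shift along the tool's x, y, z normalised to -1 to 1, where 1 is 40 cm, then the turn about the tool's x normalised to -1 to 1, where 1 is 60 degrees. In form: [[dx, dy, dz, twist], ...]. A call has 1 to 5 rows; each row is the pose to reach, as a shift and turn from the pose commanded when the call began, along the tool's axes at that moment; what a row does not reach only later rows make up. A row lasts 1/8 s, in which the tool goes at most 62.5 mm and 10.7 degrees, less where a joint would pass 70% of its speed; a pose out of reach is approached as far as the arm can. A call with a number of a shift or a turn outside -1 to 1 is refused whole. A call with a gripper value outside its range is refused whole. "gripper" is the closure, from 0 (fully open) to 1 (shut), set as the call begins (left out, the last holds). The fingers move at their own pace and stop on an object; "squeeze" is the grip in N (left out, the last holds). Time passes only in rows, so rows that repeat a pose let the fingers close. It gives the time, the measured TCP pose, the force and the opening at its end, in the units of the state.
- robot.observe(): the state, without advancing time (a new reading comes with each control period).
- robot.read_camera(name): name is "side" or "top"; returns the picture (420x560x3 uint8, red, green, blue); there is no depth.
- robot.camera_params(name): a dict with "fx", "fy", "cx", "cy" (pixels), "R" (3x3) and "t" (3): a world point X has camera coordinates R X + t. Camera axes: x right, y down, z forward; pixel columns grow to the right and rows downward; lengths in m; the calibration is good to about 2 mm. A picture is of the moment at which its call begins. camera_params takes no time and is no camera call.
- robot.hand_in(): hands the job in, once; it reports no verdict.
The state is a dict: "time": time; "qpos": joint angles; "qvel": joint speeds; "joint_efforts": joint torques, N m; "tool_pos": TCP position; "tool_rot": TCP orientation; "contact_force": force on the tool from outside, world axes, zero at the start; "torque": the same for the moment, N m; "opening": finger opening in m.
Only numpy, scipy, OpenCV 4.12 (cv2) and the standard library are available. Lean on these libraries where they do the work, as an engineer would, in place of code of your own. Each camera call takes 0.05 s, during which the arm holds its last target.

## Working session

There is one attempt and no reset: what is moved stays moved. The work goes in short steps, Python scripts to look and compute and a tool call to move; the robot and the scene stay as the last step left them, time stands still between calls to the robot, and variables do not carry over. Pictures are saved under pics/ and viewed, and the job is handed in when it is done.

Besides the shell and the picture viewer there is one more tool, called after "Request:" by a JSON object that holds its "name" and its "arguments". move_arm: Moves the arm, as the interface text tells. Its arguments: {"type":"object","properties":{"increments":{"type":"array","items":{"type":"array","items":{"type":"number"}}},"gripper":{"type":"number"},"squeeze":{"type":"number"}},"required":["increments"]}

```bash
ls; mkdir -p pics; python3 - <<'E'
from cell import robot
import cv2
for n in("side","top"):
    cv2.imwrite(f"pics/{n}0.png",robot.read_camera(n)[:,:,::-1])
    print(n,robot.camera_params(n))
print(robot.observe())
E
```

```text
pics
side {'fx': 466.9063854778686, 'fy': 466.9063854778686, 'cx': 286.2634247610058, 'cy': 215.75965739499046, 'R': array([[ 0.97090643, -0.23943703,  0.00325635],
       [-0.17319004, -0.71153904, -0.68096799],
       [ 0.16536598,  0.66059224, -0.73230594]]), 't': array([-0.51692507,  0.1695058 ,  1.30314988])}
top {'fx': 510.6872923719288, 'fy': 510.6872923719288, 'cx': 283.36991513721154, 'cy': 211.38027867750594, 'R': array([[ 0.01513994, -0.99984307,  0.00919857],
       [-0.99196148, -0.01617522, -0.1255021 ],
       [ 0.12563119, -0.00722453, -0.99205071]]), 't': array([-0.00372851,  0.55292378,  1.40856973])}
{'time': 0.1, 'qpos': array([ 1.12804404e+00,  3.42658003e-01,  1.52494763e+00,  3.71320937e-06,
        1.27541627e+00, -1.46012172e-01]), 'qvel': array([ 0.00114928, -0.00188084, -0.0012442 , -0.00189418,  0.00133949,
       -0.00024023]), 'joint_efforts': array([ 1.48487128e-03, -4.32005918e+01, -2.44698393e+01,  7.19357212e-02,
        5.25782851e-02, -2.11548854e-05]), 'tool_pos': array([0.15333119, 0.5017121 , 0.22610278]), 'tool_rot': array([-1.71929291,  1.56936707, -2.01603411]), 'contact_force': array([ 0.14601318, -0.33961045,  0.10073596]), 'torque': array([ 0.02979988, -0.02943098,  0.01788609]), 'opening': 0.09165416148465809}
```

View pics/side0.png

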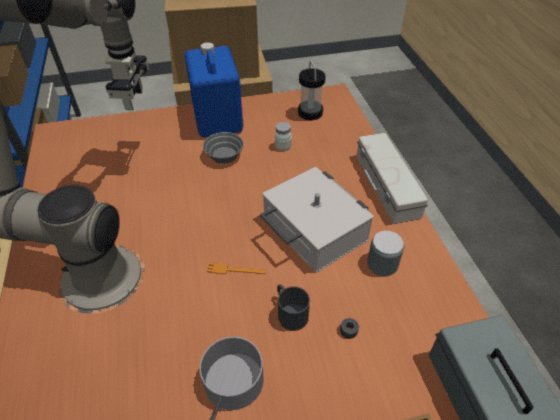

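View pics/top0.png

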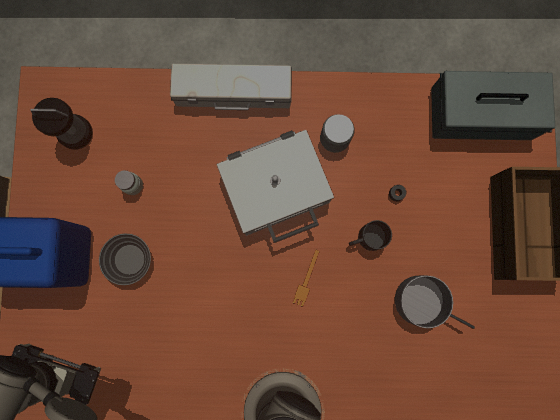

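The side view shows the ring at about (349,328), the stud at (317,200) and the bar at about (280,235). In the top view the ring is at (398,192), the stud at (275,180) and the bar at about (294,232). The mug at (375,236) and the canister are nearby.

```bash
cat > h.py <<'E'
import numpy as np, cv2
from scipy.spatial.transform import Rotation as Ro
from cell import robot
def ray(n,p):
    c=robot.camera_params(n); R=np.array(c["R"]);t=np.array(c["t"])
    d=R.T@np.array([(p[0]-c["cx"])/c["fx"],(p[1]-c["cy"])/c["fy"],1]); return -R.T@t,d/np.linalg.norm(d)
def plane(n,p,z):
    o,d=ray(n,p); return o+d*(z-o[2])/d[2]
def tri(ps,pt):
    o1,d1=ray("side",ps);o2,d2=ray("top",pt)
    s=np.linalg.lstsq(np.stack([d1,-d2],1),o2-o1,rcond=None)[0]
    a,b=o1+s[0]*d1,o2+s[1]*d2; return (a+b)/2,np.linalg.norm(a-b)
def proj(n,X):
    c=robot.camera_params(n); q=np.array(c["R"])@X+c["t"]; return np.array([c["fx"]*q[0]/q[2]+c["cx"],c["fy"]*q[1]/q[2]+c["cy"]])
def crop(n,src,x0,y0,w,h,k,out):
    im=cv2.imread(src); cv2.imwrite(out,cv2.resize(im[y0:y0+h,x0:x0+w],None,fx=k,fy=k,interpolation=cv2.INTER_CUBIC))
def toolR(): return Ro.from_euler('xyz',robot.observe()['tool_rot']).as_matrix()
E
python3 - <<'E'
from h import *
t=cv2.imread("pics/top0.png");s=cv2.imread("pics/side0.png")
k=8
a=cv2.resize(t[175:210,380:415],None,fx=10,fy=10,interpolation=cv2.INTER_CUBIC)
b=cv2.resize(s[310:345,332:367],None,fx=10,fy=10,interpolation=cv2.INTER_CUBIC)
cv2.imwrite("pics/col.png",np.hstack([a,b]))
a=cv2.resize(t[125:245,210:340],None,fx=4,fy=4,interpolation=cv2.INTER_CUBIC)
cv2.imwrite("pics/bint.png",a)
b=cv2.resize(s[160:280,250:380],None,fx=4,fy=4,interpolation=cv2.INTER_CUBIC)
cv2.imwrite("pics/bins.png",b)
# collar mask: dark
for n,im,(x0,y0,x1,y1) in(("top",t,(382,177,413,208)),("side",s,(334,312,365,344))):
    hs=cv2.cvtColor(im,cv2.COLOR_BGR2HSV)[y0:y1,x0:x1]
    m=(hs[...,1]<110).astype(np.uint8)
    cs,_=cv2.findContours(m,cv2.RETR_EXTERNAL,cv2.CHAIN_APPROX_NONE)
    c=max(cs,key=cv2.contourArea); print(n,cv2.contourArea(c),np.array(cv2.minEnclosingCircle(c)[0])+[x0,y0],cv2.minEnclosingCircle(c)[1], np.array(cv2.boundingRect(c))+[x0,y0,0,0])
E
```

```text
top 175.0 [397.11184216 192.35526276] 8.319815635681152 [389 185  17  16]
side 275.5 [348.69999981 327.69999981] 10.068863868713379 [340 318  19  20]
```

View pics/col.png

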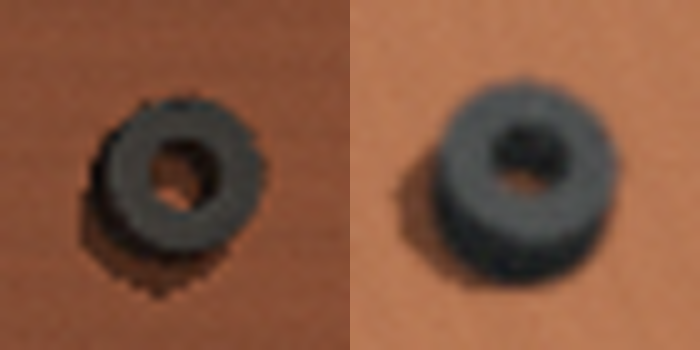

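View pics/bint.png

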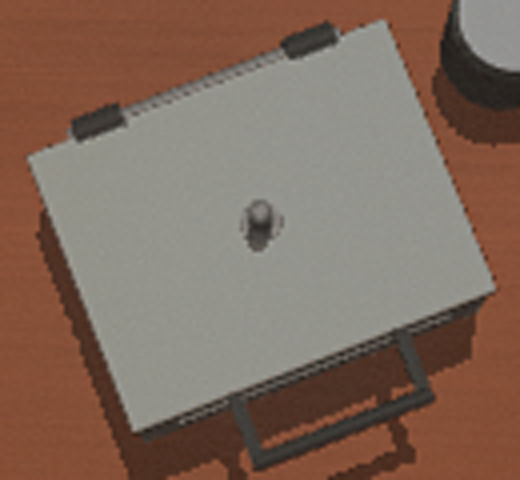

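View pics/bins.png

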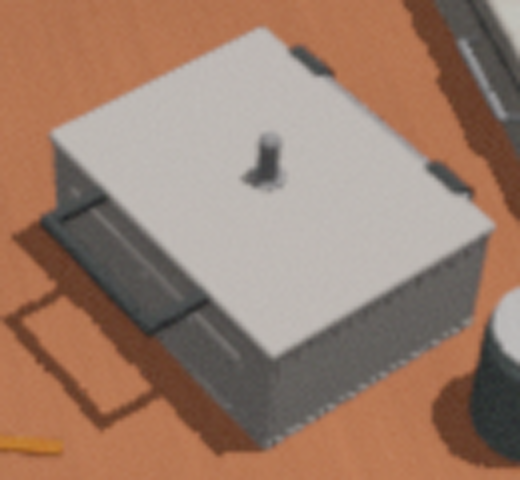

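```bash
python3 - <<'E'
from h import *
f=lambda p,k,o:(np.array(p)+.5)/k-.5+o
T=lambda p:f(p,4,np.array([210,125])); S=lambda p:f(p,4,np.array([250,160]))
c_t=f((185,175),10,np.array([380,175])); c_s=f((178,160),10,np.array([332,310]))
print("collar top",plane("top",c_t,.028),plane("side",c_s,.028),tri(c_s,c_t))
ct=[(28,157),(387,20),(495,290),(137,433)]
cs=[(262,28),(494,228),(277,358),(52,133)]
P=[]
for a,b in zip(ct,cs):
    x,e=tri(S(b),T(a)); P.append(x); print("corner",x,e,plane("top",T(a),.11),plane("side",S(b),.11))
P=np.array(P)
pt=np.array([plane("top",T(a),.11) for a in ct]);ps=np.array([plane("side",S(a),.11) for a in cs])
for Q in(pt,ps):
    print("sides",[np.linalg.norm(Q[i]-Q[(i+1)%4]).round(4) for i in range(4)],"centre",Q.mean(0))
    v=(Q[0]+Q[1]-Q[2]-Q[3]);w=Q[0]+Q[3]-Q[1]-Q[2]
    print("yaw",np.degrees(np.arctan2(v[1],v[0])),np.degrees(np.arctan2(-w[0],w[1])))
print("stud tip",tri(S((268,138)),T((260,208))))
# bar ends
print("bar",[ (plane("top",T(a),.111)) for a in((258,463),(434,394))],[ (plane("side",S(a),.111)) for a in((48,220),(155,328))])
for n,p in(("mug",(375,230)),("can",(338,132)),("spork",(307,278))): print(n,plane("top",p,.085 if n!="spork" else 0))
R=toolR();print(R.round(3)); p=robot.observe()['tool_pos']
for d in(-.095,.095): print(proj("top",p-R[:,0]*.1+R[:,1]*d))
E
python3 -c "
from h import *
crop('top','pics/top0.png',0,330,120,90,6,'pics/g.png')"
```

```text
collar top [ 0.61483992 -0.32215235  0.028     ] [ 0.61500136 -0.32483897  0.028     ] (array([ 0.61571125, -0.32302542,  0.02451697]), np.float64(0.000563844411963392))
corner [0.67112063 0.18846369 0.10687417] 0.0007703092447523541 [0.67004317 0.18811392 0.11      ] [0.67036864 0.18507676 0.11      ]
corner [ 0.77103594 -0.05420729  0.10585508] 0.000136973772601296 [ 0.76974946 -0.05398148  0.11      ] [ 0.76915476 -0.05768009  0.11      ]
corner [ 0.58718922 -0.12934513  0.10423169] 0.004084168204451025 [ 0.58423929 -0.12840727  0.11      ] [ 0.58764692 -0.13375616  0.11      ]
corner [0.48568672 0.10964472 0.10948798] 0.0032650220959020014 [0.48401452 0.10976466 0.11      ] [0.48723689 0.10908668 0.11      ]
sides [np.float64(0.2618), np.float64(0.1999), np.float64(0.2584), np.float64(0.2019)] centre [0.62701161 0.02887246 0.11      ]
yaw 22.35223908877624 22.60153150975744
sides [np.float64(0.2621), np.float64(0.1968), np.float64(0.2628), np.float64(0.1983)] centre [0.6286018 0.0256818 0.11     ]
yaw 22.63766695152772 22.30375766338849
stud tip (array([0.62902547, 0.03032053, 0.14739071]), np.float64(0.002506801600830152))
bar [array([0.46523803, 0.02890078, 0.111     ]), array([ 0.51317869, -0.08774933,  0.111     ])] [array([0.46628598, 0.02298662, 0.111     ]), array([ 0.5155118 , -0.09059018,  0.111     ])]
mug [ 0.49959361 -0.24460258  0.085     ]
can [ 0.77185255 -0.14342665  0.085     ]
spork [ 0.36710683 -0.06551287  0.        ]
[[-0.001  0.292  0.956]
 [-0.001  0.956 -0.292]
 [-1.    -0.001 -0.   ]]
[ 92.74480633 388.50170809]
[ 10.09719685 360.70468873]
```

View pics/g.png

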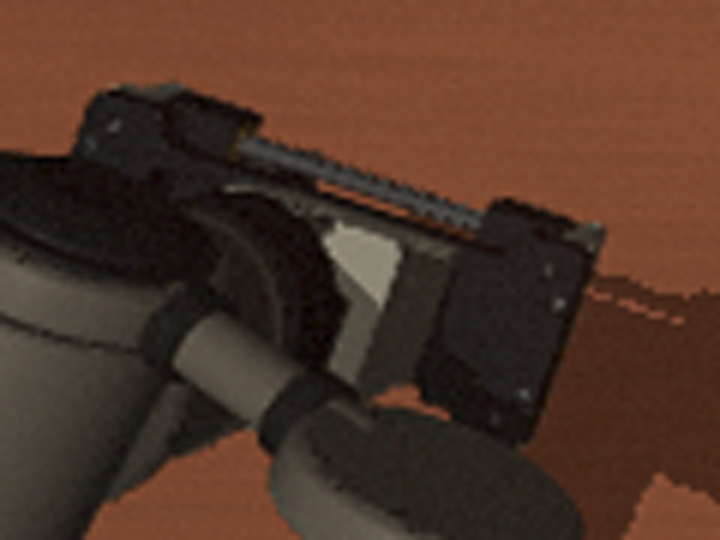

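Request:
{"name": "move_arm", "arguments": {"increments": [[0, -0.1, 0.105, 0], [0, -0.2, 0.21, 0], [0, -0.3, 0.315, 0], [0, -0.4, 0.42, 0], [0, -0.5, 0.525, 0]]}}

```text
time: 0.72
tool_pos: [0.2963, 0.2477, 0.2266]
tool_rot: [0.608, 1.571, 0.311]
contact_force: [1.4, -0.1, -0.5]
opening: 0.0919
```

Request:
{"name": "move_arm", "arguments": {"increments": [[0, -0.1, 0.105, 0], [0, -0.2, 0.21, 0], [0, -0.3, 0.315, 0], [0, -0.4, 0.42, 0], [0, -0.5, 0.525, 0]]}}

```text
time: 1.35
tool_pos: [0.4387, -0.0051, 0.2266]
tool_rot: [2.051, 1.57, 1.754]
contact_force: [0.5, 1.1, 0.3]
opening: 0.092
```

Request:
{"name": "move_arm", "arguments": {"increments": [[0, -0.1, 0.105, 0], [0, -0.2, 0.21, 0], [0, -0.3, 0.315, 0], [0, -0.4, 0.42, 0], [0, -0.5, 0.525, 0]]}}

```text
time: 1.98
tool_pos: [0.581, -0.2576, 0.2262]
tool_rot: [2.562, 1.57, 2.265]
contact_force: [0.7, -0.6, -0.3]
opening: 0.0919
```

Request:
{"name": "move_arm", "arguments": {"increments": [[0, -0.07, 0.065, 0], [0, -0.132, 0.13, 0], [0.12, -0.132, 0.13, 0], [0.25, -0.132, 0.13, 0], [0.35, -0.132, 0.13, 0]]}}

```text
time: 2.6
tool_pos: [0.6138, -0.3211, 0.0836]
tool_rot: [2.804, 1.567, 2.507]
contact_force: [-0.1, -0.5, -0.3]
opening: 0.0913
```

```bash
python3 - <<'E'
from h import *
for n in("side","top"): cv2.imwrite(f"pics/{n}1.png",robot.read_camera(n)[:,:,::-1])
o=robot.observe();p=o['tool_pos'];R=toolR();print(p,R.round(4))
d=R.T@(np.array([.615,-.3235,.004])-p);print(d,d/.4)
t=cv2.imread("pics/top1.png")[150:240,350:440];s=cv2.imread("pics/side1.png")[270:360,300:390]
cv2.imwrite("pics/c1.png",cv2.resize(np.hstack([t,s]),None,fx=4,fy=4,interpolation=cv2.INTER_CUBIC))
E
```

```text
[ 0.61179034 -0.31967026  0.08055006] [[-0.0094  0.2926  0.9562]
 [ 0.0065  0.9562 -0.2926]
 [-0.9999  0.0035 -0.0109]]
[ 0.07648987 -0.00298819  0.00502511] [ 0.19122467 -0.00747047  0.01256277]
```

View pics/c1.png

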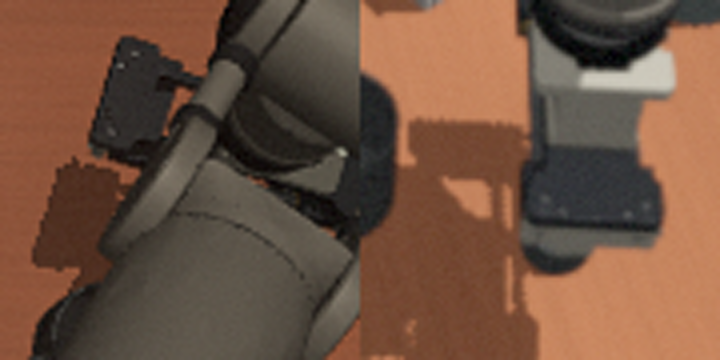

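The hand is above the ring; its base is visible in the side view at about (553,260) of the crop. I'll let the arm settle, then check the offset.

Request:
{"name": "move_arm", "arguments": {"increments": [[0, 0, 0, 0], [0, 0, 0, 0]]}}

```text
time: 2.95
tool_pos: [0.616, -0.3224, 0.0894]
tool_rot: [-0.28, 1.566, -0.577]
contact_force: [0.3, -0.2, 0.3]
opening: 0.0916
```

```bash
python3 - <<'E'
from h import *
for i in range(2):
    o=robot.observe();p=o['tool_pos'];R=toolR();print(p,R.round(4),o['qpos'],np.abs(o['qvel']).max())
d=R.T@(np.array([.615,-.3235,.004])-p);print(d,d/.4)
E
```

```text
[ 0.61600795 -0.32241806  0.08939229] [[ 0.0037  0.2924  0.9563]
 [-0.0024  0.9563 -0.2924]
 [-1.     -0.0012  0.0042]] [-5.92327253e-01  7.68631570e-01  1.16829916e+00  7.09345806e-05
  1.20028295e+00 -1.86638878e+00] 0.006806297251219173
[ 0.61600795 -0.32241806  0.08939229] [[ 0.0037  0.2924  0.9563]
 [-0.0024  0.9563 -0.2924]
 [-1.     -0.0012  0.0042]] [-5.92327253e-01  7.68631570e-01  1.16829916e+00  7.09345806e-05
  1.20028295e+00 -1.86638878e+00] 0.006806297251219173
[ 0.08539036 -0.00122588 -0.00100687] [ 0.21347589 -0.00306469 -0.00251717]
```

Request:
{"name": "move_arm", "arguments": {"increments": [[0.06, -0.003, -0.002, 0], [0.12, -0.003, -0.002, 0], [0.17, -0.003, -0.002, 0], [0.195, -0.003, -0.002, 0], [0.195, -0.003, -0.002, 0]]}}

```text
time: 3.58
tool_pos: [0.6137, -0.3225, 0.0085]
tool_rot: [2.69, 1.57, 2.393]
contact_force: [1.0, 0.5, -0.2]
opening: 0.0919
```

Request:
{"name": "move_arm", "arguments": {"increments": [[0, 0, 0, 0], [0, 0, 0, 0]]}}

```text
time: 3.82
tool_pos: [0.6142, -0.3229, 0.0097]
tool_rot: [-0.229, 1.569, -0.525]
contact_force: [-0.2, -0.3, 0.4]
opening: 0.0918
```

Request:
{"name": "move_arm", "arguments": {"increments": [[0.012, 0, 0, 0], [0.012, 0, 0, 0]]}}

```text
time: 4.08
tool_pos: [0.6134, -0.3223, 0.0035]
tool_rot: [2.735, 1.57, 2.438]
contact_force: [0.3, -0.7, -0.2]
opening: 0.0915
```

Request:
{"name": "move_arm", "arguments": {"increments": [[0, 0, 0, 0], [0, 0, 0, 0], [0, 0, 0, 0], [0, 0, 0, 0], [0, 0, 0, 0]], "gripper": 1, "squeeze": 20}}

```text
time: 4.7
tool_pos: [0.6137, -0.3226, 0.0039]
tool_rot: [0.373, 1.571, 0.076]
contact_force: [-0.5, -0.8, 0.0]
opening: 0.0463
```

Request:
{"name": "move_arm", "arguments": {"increments": [[0, 0, 0, 0], [0, 0, 0, 0], [0, 0, 0, 0], [0, 0, 0, 0], [0, 0, 0, 0]]}}

```text
time: 5.32
tool_pos: [0.6137, -0.3226, 0.0039]
tool_rot: [0.542, 1.571, 0.245]
contact_force: [0.0, -0.3, 0.4]
opening: 0.0462
```

Request:
{"name": "move_arm", "arguments": {"increments": [[-0.05, 0, 0, 0], [-0.15, 0, 0, 0], [-0.28, 0, 0, 0], [-0.4, 0, 0, 0], [-0.5, 0, 0, 0]]}}

```text
time: 5.95
tool_pos: [0.6137, -0.3224, 0.2075]
tool_rot: [-0.225, 1.568, -0.521]
contact_force: [0.6, -0.5, -2.6]
opening: 0.0462
```

Request:
{"name": "move_arm", "arguments": {"increments": [[0, 0.12, -0.03, 0], [0, 0.26, -0.068, 0], [0, 0.4, -0.105, 0], [0, 0.54, -0.142, 0], [0, 0.67, -0.176, 0]]}}

```text
time: 6.58
tool_pos: [0.6244, -0.0435, 0.2052]
tool_rot: [0.461, 1.57, 0.165]
contact_force: [1.6, 0.2, -3.0]
opening: 0.0457
```

Request:
{"name": "move_arm", "arguments": {"increments": [[0, 0.08, -0.02, 0], [0, 0.15, -0.04, 0], [0, 0.177, -0.046, 0], [0, 0.177, -0.046, 0], [0, 0.177, -0.046, 0]]}}

```text
time: 7.2
tool_pos: [0.6279, 0.0261, 0.2041]
tool_rot: [-1.085, 1.57, -1.383]
contact_force: [0.7, -0.8, -3.7]
opening: 0.0459
```

```bash
python3 - <<'E'
from h import *
for n in("side","top"): cv2.imwrite(f"pics/{n}2.png",robot.read_camera(n)[:,:,::-1])
o=robot.observe();print(o['tool_pos'],toolR().round(4),o['contact_force'],o['opening'])
s=cv2.imread("pics/side2.png")[120:250,250:390]
cv2.imwrite("pics/c2.png",cv2.resize(s,None,fx=4,fy=4,interpolation=cv2.INTER_CUBIC))
E
```

```text
[0.62785621 0.02612707 0.20393099] [[-1.000e-04  2.939e-01  9.558e-01]
 [-2.000e-04  9.558e-01 -2.939e-01]
 [-1.000e+00 -2.000e-04 -0.000e+00]] [ 0.38897198 -0.84013859 -2.21654564] 0.04602218592209788
```

View pics/c2.png

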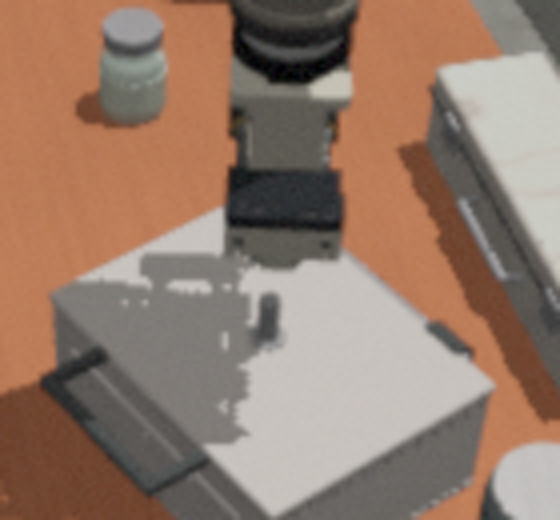

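View pics/top2.png

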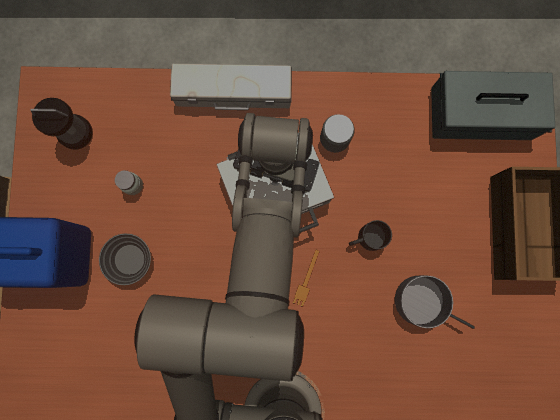

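The finger hides the ring in both views. Turning the hand to the bar's grasp direction (jaw along the bin's x) should expose it.

Request:
{"name": "move_arm", "arguments": {"increments": [[0, 0, 0, 0.17], [0, 0, 0, 0.34], [0, 0, 0, 0.51], [0, 0, 0, 0.68], [0, 0, 0, 0.84]]}}

```text
time: 7.92
tool_pos: [0.6278, 0.0263, 0.2038]
tool_rot: [-1.643, 1.571, -2.826]
contact_force: [0.2, 0.3, -2.8]
opening: 0.0463
```

Request:
{"name": "move_arm", "arguments": {"increments": [[0, 0, 0, 0], [0, 0, 0, 0], [0, 0, 0, 0]]}}

```text
time: 8.3
tool_pos: [0.6278, 0.0272, 0.2039]
tool_rot: [2.794, 1.571, 1.619]
contact_force: [0.8, -0.1, -3.4]
opening: 0.0457
```

```bash
python3 - <<'E'
from h import *
for n in("side","top"): cv2.imwrite(f"pics/{n}3.png",robot.read_camera(n)[:,:,::-1])
o=robot.observe();print(o['tool_pos'],toolR().round(4),o['contact_force'],o['opening'])
s=cv2.imread("pics/side3.png")[130:230,270:370]
cv2.imwrite("pics/c3.png",cv2.resize(s,None,fx=6,fy=6,interpolation=cv2.INTER_CUBIC))
E
```

```text
[0.62786098 0.02732981 0.20392023] [[ 1.000e-04  9.229e-01  3.851e-01]
 [ 1.000e-04  3.851e-01 -9.229e-01]
 [-1.000e+00  1.000e-04 -0.000e+00]] [-3.94055397e-01  1.23233150e-03 -3.02803269e+00] 0.04578946433306463
```

View pics/c3.png

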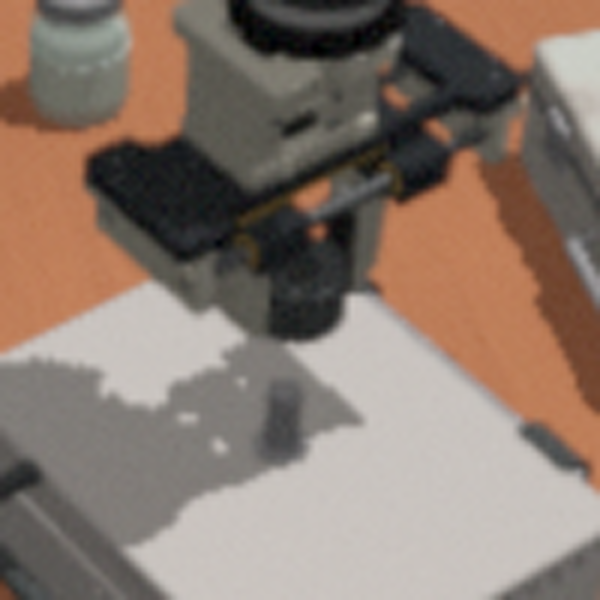

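```bash
python3 - <<'E'
from h import *
p=robot.observe()['tool_pos'];R=toolR()
th=np.linspace(0,2*np.pi,721)
C=lambda P:(P-[270,130]+.5)*6-.5
for a in(-.003,0,.0015,.003):
    c=p+R[:,2]*a; 
    pts=np.array([C(proj("side",c+np.array([.023*np.cos(t),.023*np.sin(t),-.004]))) for t in th])
    print("a",a,"right",pts[:,0].max().round(1),"bottom",pts[:,1].max().round(1),"at x",pts[pts[:,1].argmax(),0].round(1))
for dx,dy in((0,0),(.003,0),(0,.003)):
    s=np.array([.6278+dx,.0273+dy,0])
    f=[]
    for z in(.112,.13,.14):
        q=np.array([C(proj("side",s+np.array([.008*np.cos(t),.008*np.sin(t),z]))) for t in th]); f.append((z,q[:,0].min().round(1),q[:,0].max().round(1)))
    q=np.array([C(proj("side",s+np.array([.005*np.cos(t),.005*np.sin(t),.15]))) for t in th])
    print("stud",dx,dy,f,"tip y",q[:,1].min().round(1),q[:,1].max().round(1),q[:,0].mean())
# profiles of stud in side0
s=cv2.imread("pics/side0.png",0).astype(int)
for r in range(191,209): print(r,s[r,306:328])
t=cv2.imread("pics/top0.png",0).astype(int)
for r in range(172,190): print(r,t[r,264:286])
E
```

```text
a -0.003 right 336.5 bottom 340.4 at x 288.7
a 0 right 340.7 bottom 344.1 at x 292.9
a 0.0015 right 342.8 bottom 345.9 at x 295.0
a 0.003 right 344.9 bottom 347.8 at x 297.1Traceback (most recent call last):
  File "<stdin>", line 13, in <module>
  File "h.py", line 14, in proj
    c=robot.camera_params(n); q=np.array(c["R"])@X+c["t"]; return np.array([c["fx"]*q[0]/q[2]+c["cx"],c["fy"]*q[1]/q[2]+c["cy"]])
ValueError: time passes only in moves, steps and waits
```

```bash
sed -i 's/^from cell import robot/from cell import robot\nimport functools\n@functools.lru_cache(None)\ndef cp(n): return robot.camera_params(n)/; s/c=robot.camera_params(n)/c=cp(n)/' h.py; python3 - <<'E'
from h import *
p=robot.observe()['tool_pos'];R=toolR()
th=np.linspace(0,2*np.pi,181)
C=lambda P:(P-[270,130]+.5)*6-.5
for dx,dy in((0,0),(.003,0),(0,.003)):
    s=np.array([.6278+dx,.0273+dy,0])
    f=[]
    for z in(.112,.13,.14):
        q=np.array([proj("side",s+np.array([.008*np.cos(t),.008*np.sin(t),z])) for t in th]); f.append((z,q[:,0].min().round(1),q[:,0].max().round(1)))
    q=np.array([proj("side",s+np.array([.005*np.cos(t),.005*np.sin(t),.15])) for t in th])
    print("stud",dx,dy,f,"tip y",q[:,1].min().round(1),q[:,1].max().round(1),q[:,0].mean(), "top",proj("top",s+[0,0,.15]),proj("top",s+[0,0,.11]))
s=cv2.imread("pics/side0.png",0).astype(int)
for r in range(191,209): print(r,s[r,308:326])
t=cv2.imread("pics/top0.png",0).astype(int)
for r in range(172,190): print(r,t[r,266:284])
E
```

```text
stud 0 0 [(0.112, np.float64(313.5), np.float64(319.1)), (0.13, np.float64(313.8), np.float64(319.4)), (0.14, np.float64(314.0), np.float64(319.6))] tip y 192.9 195.4 317.0041066273593 top [275.68555213 177.38503016] [275.77047039 180.22418688]
stud 0.003 0 [(0.112, np.float64(314.5), np.float64(320.1)), (0.13, np.float64(314.8), np.float64(320.5)), (0.14, np.float64(315.0), np.float64(320.7))] tip y 192.8 195.2 318.0261988116589 top [275.70504067 176.2594557 ] [275.7893747  179.13023749]
stud 0 0.003 [(0.112, np.float64(313.2), np.float64(318.8)), (0.13, np.float64(313.5), np.float64(319.1)), (0.14, np.float64(313.7), np.float64(319.3))] tip y 192.2 194.7 316.7032226522971 top [274.54092315 177.36596415] [274.65880212 180.20571452]
191 [186 185 186 185 186 184 184 184 184 184 185 184 186 187 185 182 184 184]
192 [186 185 185 187 185 186 183 184 182 179 179 184 186 183 185 187 185 184]
193 [186 184 185 186 185 185 181 164 158 159 163 172 183 185 185 185 184 186]
194 [186 184 186 184 184 185 173 138 141 151 152 155 172 183 183 185 187 185]
195 [186 186 186 185 186 180 158 124 130 141 
[... 1750 characters left out ...]
81 [147 146 149 147 118 130  77  45  46  47  44  55 119 128 106 150 147 147]
182 [146 146 147 143 111 130  65  54  50  49  48  72 137 130 144 149 149 145]
183 [147 147 149 150 147 124  67  69  67  63  58  79 131 115 148 148 145 147]
184 [146 147 148 148 143  95  62  68  72  73  70  85 117 147 147 145 147 146]
185 [148 148 146 146 149 147  84  81  74  75  88 147 150 146 146 148 148 148]
186 [146 147 148 145 147 145  90  83  86  85 101 151 149 147 148 146 148 146]
187 [145 145 149 148 148 150 147  92  92 102 153 149 146 146 145 147 146 145]
188 [147 148 147 147 147 148 147 148 152 149 149 146 150 148 147 147 148 146]
189 [147 146 145 147 145 149 145 145 147 149 147 147 149 146 147 145 146 148]
```

```bash
python3 - <<'E'
from h import *
s=cv2.imread("pics/side3.png",0).astype(int)
print(list(range(308,332)))
for r in range(170,200): print(r,s[r,308:332])
s=cv2.imread("pics/side3.png")[150:200,295:345]
s=np.clip(s.astype(float)*1.8,0,255).astype(np.uint8)
cv2.imwrite("pics/c3b.png",cv2.resize(s,None,fx=12,fy=12,interpolation=cv2.INTER_NEAREST))
E
```

```text
[308, 309, 310, 311, 312, 313, 314, 315, 316, 317, 318, 319, 320, 321, 322, 323, 324, 325, 326, 327, 328, 329, 330, 331]
170 [30 50 49 54 48 35 30 25 26 23 29 21 22 35 52 59 41 35 19 18 38 69 86 85]
171 [41 51 56 60 55 36 26 22 26 21 15 27 21 36 47 46 48 43 34 25 45 73 86 84]
172 [55 53 54 63 55 34 23 20 24 22 22 26 34 36 45 51 49 42 42 36 45 74 84 87]
173 [53 57 48 55 52 33 23 21 26 23 32 30 33 30 36 47 49 51 49 38 45 75 87 89]
174 [56 66 68 58 47 24 25 29 27 32 37 35 35 36 36 39 50 45 45 41 48 81 88 96]
175 [ 72  78  82  72  51  40  44  35  40  42  34  40  30  36  33  46  48  48
  51  45  54  84  88 112]
176 [ 85  86  87  84  75  73  70  43  47  47  33  36  37  40  45  50  47  50
  48  47  55  84  87 101]
177 [85 84 84 89 84 82 79 55 47 49 47 47 47 52 42 52 48 54 52 47 57 84 83 76]
178 [ 80  84  86  89  87  86  78  53  48  43  58  66  51  48  46  61  70  59
  45  57  86  99  97 101]
179 [ 83  84  88  86  87  86  79  43  47  49  56  58  53  49  56  61  52  50
  56 112 171 177 172 154]
180 [ 86  86  89  88  88  90  80  32  34  39  43  45  38  39  39  50  36  37
  54 130 191 195 192 1
[... 1260 characters left out ...]
 123 123 119 108 106 107 107 112 122 126 140 168 191 194
 197 196 196 196 196 196]
194 [125 131 145 127 124 124 116  96  97  97  96 101 114 125 127 139 156 169
 192 195 197 195 196 196]
195 [124 124 129 126 125 121 109  94  97  98  96  93 108 119 125 126 130 137
 169 192 197 195 196 196]
196 [126 125 126 128 127 117 102  83  86  91  87  90 103 122 125 123 124 129
 140 169 190 196 197 196]
197 [121 124 125 123 122 121 102  76  74  77  82  85 107 121 126 124 125 126
 127 137 166 192 195 197]
198 [125 126 125 125 123 117 101  75  73  74  72  83 110 124 124 128 125 123
 123 127 140 168 192 196]
199 [124 123 124 124 122 120  96  74  72  69  73  86 111 122 125 126 124 125
 124 123 126 139 169 194]
```

View pics/c3b.png

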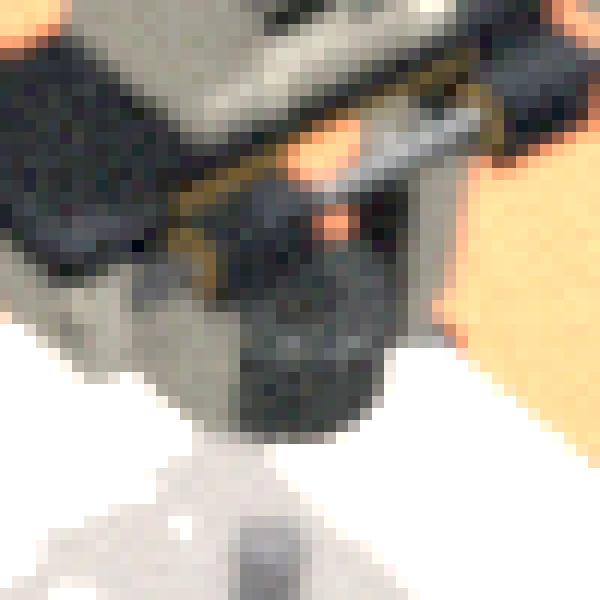

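The ring hangs at the expected place. In the side view its bottom edge is at row 186.6 (predicted about 187) and its right edge at column 326.7, so the offset in the grip is about 1 mm. The stud axis is at column 316.75. I'll apply a small correction, then descend in force-checked steps.

Request:
{"name": "move_arm", "arguments": {"increments": [[0.05, 0, -0.0045, 0], [0.1, 0, -0.0045, 0], [0.115, 0, -0.0045, 0], [0.115, 0, -0.0045, 0]]}}

```text
time: 8.9
tool_pos: [0.6272, 0.0291, 0.1579]
tool_rot: [-2.492, 1.571, 2.615]
contact_force: [0.5, -0.4, -3.8]
opening: 0.0463
```

```bash
python3 - <<'E'
from h import *
cv2.imwrite(f"pics/side4.png",robot.read_camera("side")[:,:,::-1])
o=robot.observe();print(o['tool_pos'],o['contact_force'],o['opening'])
s=cv2.imread("pics/side4.png")[165:225,290:350]
s=np.clip(s.astype(float)*1.6,0,255).astype(np.uint8)
cv2.imwrite("pics/c4.png",cv2.resize(s,None,fx=10,fy=10,interpolation=cv2.INTER_NEAREST))
E
```

```text
[0.62753836 0.02904734 0.15856141] [ 0.10080693 -0.02769842 -2.88230348] 0.045965951228336535
```

View pics/c4.png

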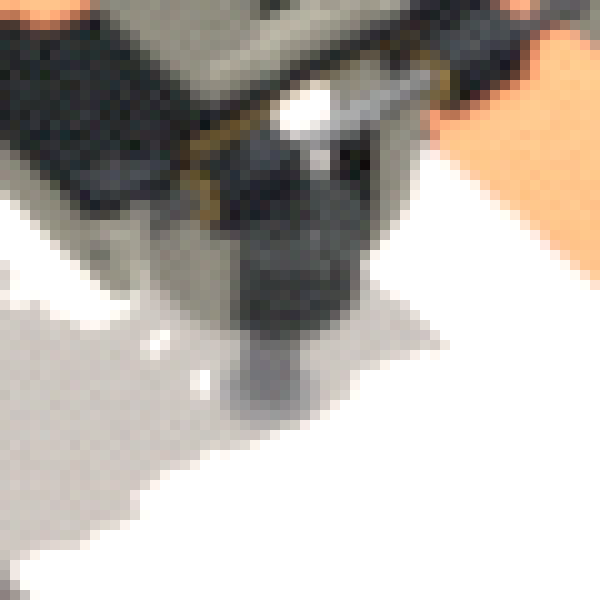

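```bash
python3 - <<'E'
from h import *
p=robot.observe()['tool_pos'];R=toolR();th=np.linspace(0,2*np.pi,361)
s=cv2.imread("pics/side4.png",0).astype(int)
print(list(range(312,331)))
for r in range(186,204): print(r,s[r,312:331])
for a in(0,.0015):
    c=p+R[:,2]*a
    q=np.array([proj("side",c+np.array([.023*np.cos(t),.023*np.sin(t),-.004])) for t in th])
    print(a,q.max(0),proj("side",c+[0,0,-.004]))
E
```

```text
[312, 313, 314, 315, 316, 317, 318, 319, 320, 321, 322, 323, 324, 325, 326, 327, 328, 329, 330]
186 [ 28  17  25  19  22  30  28  34  32  40  52  47  49  48  45  63  86 103
 149]
187 [ 27  25  30  36  40  40  38  34  42  46  47  49  44  45  50  71  96 136
 180]
188 [ 52  47  42  44  43  34  40  39  51  65  51  54  51  50  48  83 123 168
 192]
189 [ 81  71  48  48  44  47  46  50  52  58  50  54  50  56  61 107 157 189
 196]
190 [ 80  65  49  51  54  49  49  49  49  53  45  50  57  62 101 153 186 194
 196]
191 [ 84  67  40  44  50  48  48  48  49  52  57  44  49  63 129 181 194 196
 196]
192 [ 81  66  41  39  35  40  41  38  39  43  50  38  46  65 119 164 192 196
 195]
193 [ 84  62  43  38  34  34  35  35  35  37  39  36  43  68 111 140 170 191
 195]
194 [ 82  64  38  38  36  37  39  34  39  44  42  43  44  76 117 128 140 156
 171]
195 [ 80  57  39  30  33  40  38  39  42  34  37  39  59  90 122 127 126 129
 139]
196 [ 82  54  39  31  34  34  31  31  37  39  42  58  88 117 122 124 126 124
 127]
197 [ 82  68  46  38  36  39  39  37  44  48  66  93 115 124 123 124 126 122
 123]
198 [106 102  84  58  47  42  49  54  76  86 111 116 124 125 123 125 124 125
 122]
199 [120 116  92  71  66  67  66  76 103 118 124 124 125 126 124 122 124 127
 124]
200 [121 116  87  73  76  73  74  87 117 125 124 123 126 124 122 125 130 132
 136]
201 [119 106  85  73  72  75  71  88 116 122 125 125 125 127 132 137 152 180
 182]
202 [113  98  80  73  73  73  71  80 103 117 123 126 125 145 177 183 186 193
 195]
203 [105  91  81  76  72  74  75  84 100 110 123 125 128 154 190 193 196 197
 196]
0 [325.00364748 198.39212523] [316.81294424 192.60957472]
0.0015 [325.34527875 198.69986923] [317.14924826 192.91003221]
```

Request:
{"name": "move_arm", "arguments": {"increments": [[0.01, 0, 0, 0], [0.02, 0, 0, 0], [0.02, 0, 0, 0]]}}

```text
time: 9.32
tool_pos: [0.6269, 0.0291, 0.1496]
tool_rot: [-2.206, 1.57, 2.901]
contact_force: [-0.2, 0.7, -2.7]
opening: 0.0462
```

Request:
{"name": "move_arm", "arguments": {"increments": [[0.008, 0, 0, 0], [0.015, 0, 0, 0], [0.015, 0, 0, 0]]}}

```text
time: 9.7
tool_pos: [0.627, 0.0291, 0.1436]
tool_rot: [-2.122, 1.57, 2.984]
contact_force: [-0.2, 0.4, -3.2]
opening: 0.0461
```

Request:
{"name": "move_arm", "arguments": {"increments": [[0.01, 0, 0, 0], [0.02, 0, 0, 0], [0.02, 0, 0, 0]]}}

```text
time: 10.07
tool_pos: [0.6269, 0.0291, 0.1354]
tool_rot: [-2.127, 1.57, 2.98]
contact_force: [-0.4, 0.6, -3.0]
opening: 0.046
```

Request:
{"name": "move_arm", "arguments": {"increments": [[0.01, 0, 0, 0], [0.02, 0, 0, 0], [0.02, 0, 0, 0]]}}

```text
time: 10.45
tool_pos: [0.6269, 0.0291, 0.1274]
tool_rot: [-2.123, 1.57, 2.984]
contact_force: [-0.8, -0.4, -3.0]
opening: 0.046
```

Request:
{"name": "move_arm", "arguments": {"increments": [[0.01, 0, 0, 0], [0.02, 0, 0, 0], [0.025, 0, 0, 0], [0.025, 0, 0, 0]]}}

```text
time: 10.95
tool_pos: [0.627, 0.0291, 0.1177]
tool_rot: [-2.216, 1.57, 2.89]
contact_force: [0.6, -0.5, -3.3]
opening: 0.0462
```

Request:
{"name": "move_arm", "arguments": {"increments": [[0.005, 0, 0, 0], [0.007, 0, 0, 0], [0.007, 0, 0, 0]]}}

```text
time: 11.32
tool_pos: [0.6271, 0.0291, 0.1151]
tool_rot: [3.08, 1.571, 1.903]
contact_force: [-0.8, 0.0, -2.9]
opening: 0.0461
```

Request:
{"name": "move_arm", "arguments": {"increments": [[0.003, 0, 0, 0], [0.003, 0, 0, 0]]}}

```text
time: 11.58
tool_pos: [0.6272, 0.0291, 0.1139]
tool_rot: [1.888, 1.571, 0.712]
contact_force: [0.2, 0.1, -2.5]
opening: 0.0465
```

Request:
{"name": "move_arm", "arguments": {"increments": [[0, 0, 0, 0], [0, 0, 0, 0], [0, 0, 0, 0], [0, 0, 0, 0], [0, 0, 0, 0]], "gripper": 0.2}}

```text
time: 12.2
tool_pos: [0.6272, 0.0291, 0.114]
tool_rot: [1.737, 1.571, 0.56]
contact_force: [0.6, 0.9, 0.2]
opening: 0.0732
```

Request:
{"name": "move_arm", "arguments": {"increments": [[0, 0, 0, 0], [-0.05, 0, 0, 0], [-0.12, 0, 0, 0], [-0.22, 0, 0, 0], [-0.3, 0, 0, 0]]}}

```text
time: 12.82
tool_pos: [0.6273, 0.0291, 0.2356]
tool_rot: [1.213, 1.57, 0.037]
contact_force: [1.5, 0.2, -1.3]
opening: 0.0735
```

```bash
python3 - <<'E'
from h import *
cv2.imwrite(f"pics/side5.png",robot.read_camera("side")[:,:,::-1])
o=robot.observe();print(o['tool_pos'],o['contact_force'],o['opening'])
s=cv2.imread("pics/side5.png")[130:250,240:380]
cv2.imwrite("pics/c5.png",cv2.resize(s,None,fx=5,fy=5,interpolation=cv2.INTER_CUBIC))
E
```

```text
[0.62893159 0.02897443 0.24035609] [ 0.0661965  -0.09407915  3.06117561] 0.07357624508959014
```

View pics/c5.png

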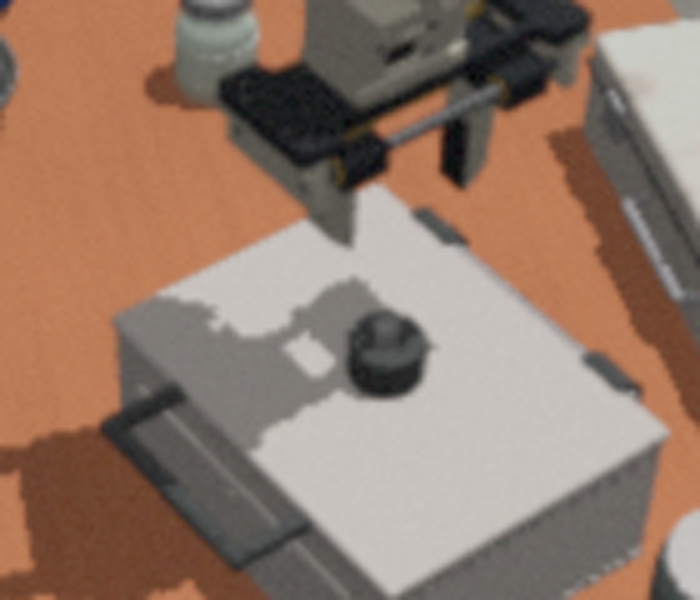

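The ring is seated on the stud, with the stud tip showing through the bore at (385,325) of the crop. Next I'll move to the bar with the jaws pre-closed to about 35 mm, so one finger fits the 42 mm gap.

Request:
{"name": "move_arm", "arguments": {"increments": [[0, -0.1, 0, 0], [0, -0.22, 0.001, 0], [0, -0.34, 0.002, 0], [0, -0.374, 0.003, 0], [0.05, -0.374, 0.003, 0]], "gripper": 0.62}}

```text
time: 13.5
tool_pos: [0.4903, -0.0301, 0.2154]
tool_rot: [1.008, 1.566, -0.17]
contact_force: [0.7, 0.5, -0.1]
opening: 0.0356
```

Request:
{"name": "move_arm", "arguments": {"increments": [[0.08, 0, 0, 0], [0.14, 0, 0, 0], [0.14, 0, 0, 0], [0.14, 0, 0, 0], [0.14, 0, 0, 0]]}}

```text
time: 14.12
tool_pos: [0.4903, -0.0296, 0.159]
tool_rot: [1.01, 1.569, -0.166]
contact_force: [-0.0, -0.2, 0.9]
opening: 0.0349
```

```bash
python3 - <<'E'
from h import *
cv2.imwrite(f"pics/side6.png",robot.read_camera("side")[:,:,::-1])
cv2.imwrite(f"pics/top6.png",robot.read_camera("top")[:,:,::-1])
o=robot.observe();print(o['tool_pos'],o['contact_force'],o['opening'])
s=cv2.imread("pics/side6.png")[150:270,220:360]
cv2.imwrite("pics/c6.png",cv2.resize(s,None,fx=5,fy=5,interpolation=cv2.INTER_CUBIC))
d=toolR().T@(np.array([.4895,-.0295,.086])-o['tool_pos']);print(d/.4)
E
```

```text
[ 0.4900355  -0.02959294  0.15876101] [-0.16164102  1.06989051  0.03186973] 0.03489984464393864
[ 0.18189984 -0.00142083 -0.00089676]
```

View pics/c6.png

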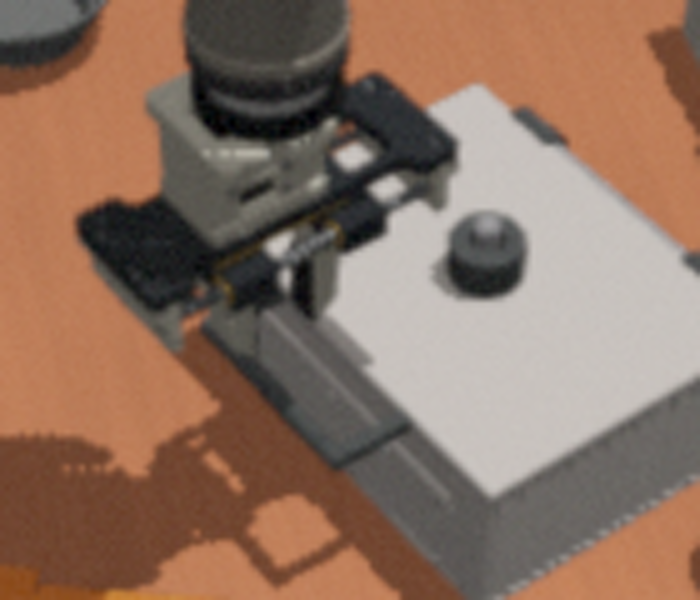

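Request:
{"name": "move_arm", "arguments": {"increments": [[0.05, -0.001, -0.001, 0], [0.1, -0.001, -0.001, 0], [0.15, -0.001, -0.001, 0], [0.18, -0.001, -0.001, 0], [0.18, -0.001, -0.001, 0]]}}

```text
time: 14.85
tool_pos: [0.4887, -0.0292, 0.0856]
tool_rot: [-2.274, 1.57, 2.832]
contact_force: [0.6, -0.2, 0.5]
opening: 0.035
```

Request:
{"name": "move_arm", "arguments": {"increments": [[0, 0, 0, 0], [0, 0, 0, 0], [0, 0, 0, 0], [0, 0, 0, 0], [0, 0, 0, 0]], "gripper": 1, "squeeze": 15}}

```text
time: 15.48
tool_pos: [0.4895, -0.0293, 0.0863]
tool_rot: [1.181, 1.57, 0.004]
contact_force: [1.4, 0.8, 1.2]
opening: 0.0113
```

```bash
python3 - <<'E'
from h import *
cv2.imwrite(f"pics/side7.png",robot.read_camera("side")[:,:,::-1])
o=robot.observe();print(o['tool_pos'],o['contact_force'],o['opening'],toolR().round(4),o['qpos'])
s=cv2.imread("pics/side7.png")[150:270,220:360]
cv2.imwrite("pics/c7.png",cv2.resize(s,None,fx=5,fy=5,interpolation=cv2.INTER_CUBIC))
E
```

```text
[ 0.48950277 -0.029302    0.08625098] [1.58681302 1.04821443 1.63502475] 0.011396509063113966 [[ 1.300e-03  9.233e-01  3.842e-01]
 [-0.000e+00  3.842e-01 -9.233e-01]
 [-1.000e+00  1.200e-03  5.000e-04]] [-2.16399703e-01  4.46146524e-01  1.80605243e+00  3.43816204e-04
  8.88091764e-01 -6.10926183e-01]
```

View pics/c7.png

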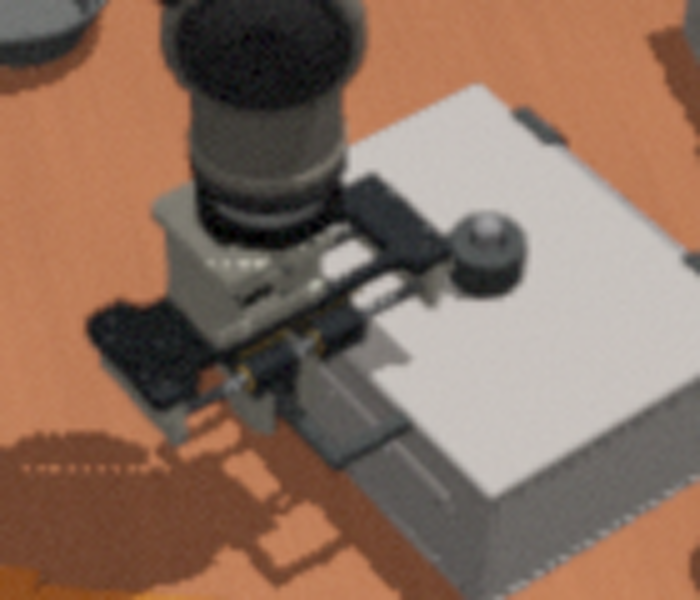

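The bar is held at an opening of 11.4 mm. I'll raise the lid along its arc of radius 250 mm, about 0.05 rad per row.

Request:
{"name": "move_arm", "arguments": {"increments": [[-0.031, 0.0014, 0, 0], [-0.062, 0.0044, 0, 0], [-0.093, 0.009, 0, 0], [-0.124, 0.015, 0, 0], [-0.154, 0.0225, 0, 0]]}}

```text
time: 16.15
tool_pos: [0.4982, -0.0257, 0.1485]
tool_rot: [1.265, 1.569, 0.089]
contact_force: [8.5, 2.0, -3.9]
opening: 0.0113
```

```bash
python3 - <<'E'
from h import *
o=robot.observe();print(o['tool_pos'],o['contact_force'],o['opening'])
def st(t): return np.array([-(250*np.sin(t)+5*(np.cos(t)-1)),250*(1-np.cos(t))+5*np.sin(t)])/400
for a in(.25,.5,.75,.95):
    print(a,[ (st(a+k)-st(a)).round(4).tolist() for k in(.05,.1,.15,.2,.25)])
print([ (st(.95-k)-st(.95)).round(4).tolist() for k in(.05,.1,.15,.2,.25)])
E
```

```text
[ 0.49815844 -0.02567738  0.14848501] [ 8.51300536  2.00767467 -3.85476832] 0.011296815132085202
0.25 [[-0.0299, 0.0091], [-0.0593, 0.0197], [-0.0882, 0.0317], [-0.1164, 0.0451], [-0.1439, 0.06]]
0.5 [[-0.0267, 0.0162], [-0.0526, 0.0337], [-0.0776, 0.0525], [-0.1016, 0.0725], [-0.1246, 0.0937]]
0.75 [[-0.0219, 0.0223], [-0.0426, 0.0457], [-0.0622, 0.0701], [-0.0805, 0.0954], [-0.0975, 0.1216]]
0.95 [[-0.017, 0.0262], [-0.0327, 0.0532], [-0.047, 0.081], [-0.0599, 0.1095], [-0.0714, 0.1386]]
[[0.0183, -0.0253], [0.0379, -0.0497], [0.0586, -0.0731], [0.0805, -0.0954], [0.1035, -0.1166]]
```

Request:
{"name": "move_arm", "arguments": {"increments": [[-0.03, 0.01, 0, 0], [-0.059, 0.0205, 0, 0], [-0.088, 0.033, 0, 0], [-0.116, 0.046, 0, 0], [-0.144, 0.061, 0, 0]]}}

```text
time: 16.77
tool_pos: [0.5213, -0.0161, 0.2056]
tool_rot: [1.38, 1.568, 0.203]
contact_force: [12.7, 2.5, -9.5]
opening: 0.0115
```

Request:
{"name": "move_arm", "arguments": {"increments": [[0, 0, 0, 0], [0, 0, 0, 0], [0, 0, 0, 0]]}}

```text
time: 17.15
tool_pos: [0.5211, -0.0162, 0.2052]
tool_rot: [1.368, 1.568, 0.192]
contact_force: [10.1, 2.4, -7.0]
opening: 0.0115
```

```bash
python3 - <<'E'
from h import *
cv2.imwrite(f"pics/side8.png",robot.read_camera("side")[:,:,::-1])
o=robot.observe();p=o['tool_pos'];print(p,o['contact_force'],o['opening'])
h=np.array([.6278,.0282])+.1*np.array([.924,.382]); v=p[:2]-h; x=-v@np.array([.924,.382]); print("r",np.hypot(x,p[2]+.019-.1),"theta",np.arctan2(p[2]+.019-.1,x)-.02)
s=cv2.imread("pics/side8.png")[100:240,220:380]
cv2.imwrite("pics/c8.png",cv2.resize(s,None,fx=4,fy=4,interpolation=cv2.INTER_CUBIC))
E
```

```text
[ 0.52106388 -0.01619137  0.20517269] [ 9.54233218  1.79987459 -7.19932836] 0.011346480340763552
r 0.24875969226477213 theta 0.5026374482391611
```

View pics/c8.png

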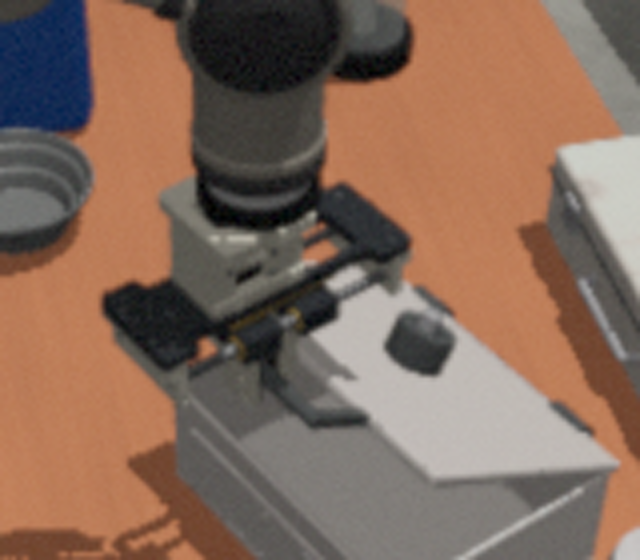

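The lid is at about 0.50 rad and the ring is still seated. The side force suggests the commanded path is slightly too far from the hinge, so I'll add a millimetre toward it.

Request:
{"name": "move_arm", "arguments": {"increments": [[-0.027, 0.018, 0, 0], [-0.053, 0.036, 0, 0], [-0.078, 0.055, 0, 0], [-0.102, 0.075, 0, 0], [-0.125, 0.0965, 0, 0]]}}

```text
time: 17.82
tool_pos: [0.5556, -0.0018, 0.255]
tool_rot: [-1.472, 1.57, -2.648]
contact_force: [6.4, -1.4, -7.4]
opening: 0.0118
```

Request:
{"name": "move_arm", "arguments": {"increments": [[-0.011, 0.011, 0, 0], [-0.022, 0.0225, 0, 0], [-0.033, 0.034, 0, 0], [-0.043, 0.046, 0, 0], [-0.053, 0.058, 0, 0]]}}

```text
time: 18.45
tool_pos: [0.5768, 0.007, 0.2763]
tool_rot: [-1.433, 1.57, -2.61]
contact_force: [5.6, -2.9, -5.6]
opening: 0.011
```

```bash
cat > th.py <<'E'
from h import *
o=robot.observe();p=o['tool_pos'];print(p,o['contact_force'],o['opening'])
h=np.array([.6278,.0282])+.1*np.array([.924,.382]); v=p[:2]-h; x=-v@np.array([.924,.382]); print("r",np.hypot(x,p[2]+.019-.1),"theta",np.arctan2(p[2]+.019-.1,x)-.02)
E
python3 th.py
```

```text
[0.57684698 0.0069908  0.27629817] [ 5.61775138 -2.90305639 -5.60966942] 0.011020569479465494
r 0.2494266947917317 theta 0.8794553617798063
```

Request:
{"name": "move_arm", "arguments": {"increments": [[-0.01, 0.0115, 0, 0], [-0.019, 0.023, 0, 0], [-0.027, 0.034, 0, 0], [-0.034, 0.045, 0, 0], [-0.034, 0.045, 0, 0]]}}

```text
time: 19.08
tool_pos: [0.5938, 0.014, 0.2901]
tool_rot: [0.005, 1.57, -1.171]
contact_force: [3.8, -2.3, -5.3]
opening: 0.011
```

Request:
{"name": "move_arm", "arguments": {"increments": [[0, 0, 0, 0], [0, 0, 0, 0], [0, 0, 0, 0]]}}

```text
time: 19.45
tool_pos: [0.5935, 0.0139, 0.2899]
tool_rot: [-0.621, 1.57, -1.798]
contact_force: [5.0, -2.3, -4.8]
opening: 0.0113
```

```bash
python3 th.py; python3 - <<'E'
from h import *
for n in("side","top"): cv2.imwrite(f"pics/{n}9.png",robot.read_camera(n)[:,:,::-1])
s=cv2.imread("pics/side9.png")[80:240,220:380]
cv2.imwrite("pics/c9.png",cv2.resize(s,None,fx=3.7,fy=3.7,interpolation=cv2.INTER_CUBIC))
E
```

```text
[0.59353181 0.01389812 0.28989189] [ 4.96469908 -2.30037612 -4.79892025] 0.011347497839350504
r 0.24986284935183758 theta 0.9700004296524525
```

View pics/c9.png

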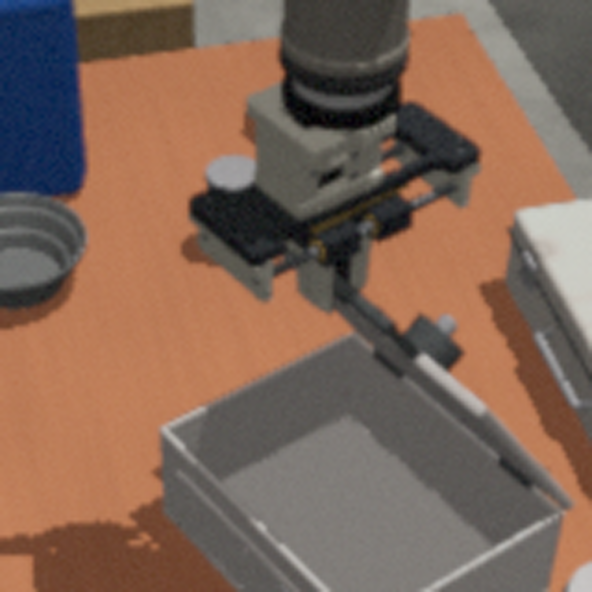

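Request:
{"name": "move_arm", "arguments": {"increments": [[0.0105, -0.0157, 0, 0], [0.0216, -0.031, 0, 0], [0.033, -0.0456, 0, 0], [0.045, -0.06, 0, 0], [0.057, -0.0744, 0, 0]]}}

```text
time: 20.18
tool_pos: [0.5659, 0.0025, 0.2673]
tool_rot: [0.933, 1.57, -0.244]
contact_force: [3.6, -3.2, -2.0]
opening: 0.0112
```

Request:
{"name": "move_arm", "arguments": {"increments": [[0.0127, -0.0137, 0, 0], [0.0258, -0.027, 0, 0], [0.0395, -0.04, 0, 0], [0.053, -0.0526, 0, 0], [0.053, -0.0526, 0, 0]]}}

```text
time: 20.8
tool_pos: [0.5459, -0.0055, 0.2455]
tool_rot: [-2.014, 1.569, 3.093]
contact_force: [-1.1, -3.6, 1.2]
opening: 0.0111
```

Request:
{"name": "move_arm", "arguments": {"increments": [[0, 0, 0, 0], [0, 0, 0, 0], [0, 0, 0, 0], [0, 0, 0, 0], [0, 0, 0, 0]]}}

```text
time: 21.42
tool_pos: [0.5464, -0.0053, 0.246]
tool_rot: [-2.141, 1.57, 2.966]
contact_force: [-3.5, -3.3, 3.6]
opening: 0.0113
```

```bash
python3 th.py; python3 - <<'E'
from h import *
for n in("side","top"): cv2.imwrite(f"pics/{n}10.png",robot.read_camera(n)[:,:,::-1])
s=cv2.imread("pics/side10.png")[80:240,220:380]
cv2.imwrite("pics/c10.png",cv2.resize(s,None,fx=3.7,fy=3.7,interpolation=cv2.INTER_CUBIC))
E
python3 th.py
```

```text
[ 0.54637699 -0.00530633  0.24600587] [-3.50413368 -3.29698214  3.58331229] 0.011317214402837143
r 0.2501450452683625 theta 0.7003406751130427
[ 0.54635721 -0.00531581  0.2459923 ] [-3.97153988 -2.86194234  3.63061643] 0.010863606073861064
r 0.2501525556407174 theta 0.7002421663509665
```

View pics/c10.png

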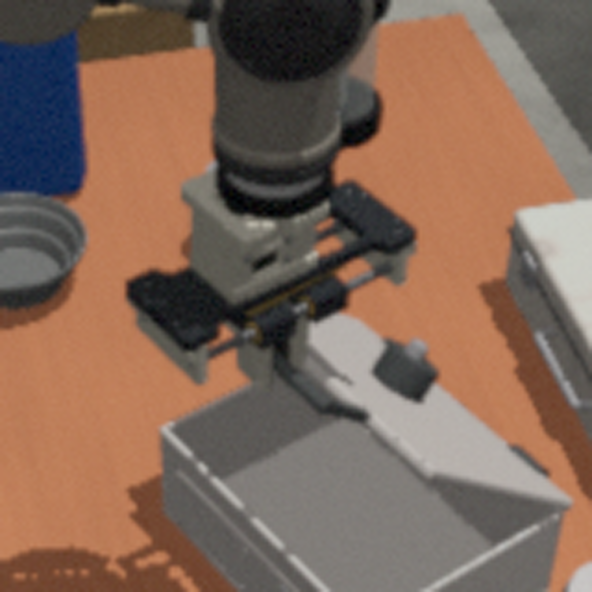

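View pics/top10.png

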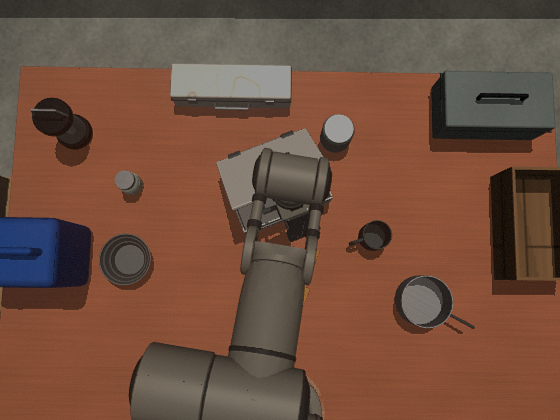

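```bash
python3 - <<'E'
from h import *
u=np.array([.924,.382,0]);n=np.array([-.382,.924,0]);h=np.array([.6278,.0282,.1])+.1*u-.13*n
px=(np.array([432,472])+.5)/3.7-.5+[220,80]
o,d=ray("side",px);X=o+d*((h-o)@n)/(d@n);v=X-h
print(px,X,"len",np.hypot(v@u,v[2]),"angle",np.arctan2(v[2],-v@u))
for nm in("side","top"):
    a=cv2.imread(f"pics/{nm}0.png",0);b=cv2.imread(f"pics/{nm}10.png",0)
    boxes={"top":dict(mug=(345,218,395,255),pot=(390,270,475,335),jar=(112,165,145,205),bowl=(98,233,155,288),can=(320,112,358,155))}.get(nm,{})
    for k,(x0,y0,x1,y1) in boxes.items(): print(k,cv2.phaseCorrelate(np.float32(a[y0:y1,x0:x1]),np.float32(b[y0:y1,x0:x1]))[0])
cv2.imwrite("pics/spork.png",np.hstack([cv2.imread(f"pics/side{i}.png")[250:290,190:290] for i in(0,10)]))
E
```

```text
[336.39189189 207.2027027 ] [ 0.63307431 -0.11026993  0.23443829] len 0.19993824571266736 angle 0.7374451994765089
mug (0.015845214501776894, 0.07739539119826233)
pot (0.011226834677493969, 0.010340643237839231)
jar (-0.049415028528564164, 0.044458767420266554)
bowl (-0.008676831067401025, -0.0081460755325935)
can (-0.029252432130430606, 0.4237772541905471)
```

View pics/spork.png

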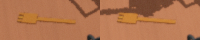

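```bash
python3 - <<'E'
from cell import robot
o=robot.observe();print(o['time'],abs(o['qvel']).max(),o['opening']);print(robot.hand_in())
E
```

```text
21.525 0.0008715329679443215 0.010863606073861064
the job is handed in; nothing more can be done
None
```

I set the ring on the stud until it sat flat on the lid and let go of it. Then I took the lid by its bar, raised it to about 0.97 rad (56°, past the 48° balance point), and eased it back. I handed in with the lid held still by the bar at about 0.70 rad (40°), at 21.5 s.

My last checks:
- **Lid angle:** the arm's pose gives 0.70 rad and a side-view lid corner gives 0.74 rad. They differ slightly, but both are inside 0.59–0.81.
- **Stillness:** the joints were at rest, with speeds under 0.001 rad/s.
- **Grip:** the fingers are closed on the bar at an opening of about 11 mm, with a force of about 6 N on the tool.
- **Ring:** it looks seated on its stud in the side view, and the fingers are well away from it. I did not measure its exact distance from the stud.
- **Bystanders:** the mug, pot, jar and bowl shifted by less than 0.1 pixel in the top view, and the spork looks unmoved in the side view. The canister read 0.4 pixel (about 1 mm), which I put down to a changed shadow.

No check failed.

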